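# Lock the bayonet cap back onto the bench lamp

## Robot

A 6-joint arm with a two-finger parallel gripper is mounted at the origin on the work surface. World frame = base frame: x ahead of the robot, y to its left, z up, the work surface at z = 0. Lengths are in m, angles in rad, forces in N, time in s.
With the tool pointing down it reaches from about 0.275 to 0.75 m from the base axis. Payload 10.2 kg.
Tool frame: the origin (TCP) lies between the finger pads; the fingertips stand manip.tip_reach ahead of it and the grasp point (between the pads) lies 3 mm ahead of it (manip.tip_reach is the distance from the TCP to the fingertips, in m); z points along the fingers, y is the line along which they close (so a half turn about z gives the same grasp; the last joint's range is limited). The gripper opens to 88 mm and grips with 3 to 60 N. Pads are 18 mm wide; open, the fingers measure 123 mm over their backs; the gripper's body (75 mm by 187 mm) begins 45 mm behind the grasp point.
Start: joints at [0.945, 0.313, 1.498, -0, 1.331, -0.223], TCP at [0.206, 0.483, 0.261] pointing down, gripper open.
Joint ranges: [-2.94, 2.94], [-0.97, 2.17], [0.19, 2.56], [-1.23, 4.37], [0.02, 3.11], [-2.88, 2.88]. Speed limits (rad/s): [2.39, 2.39, 3.01, 3.14, 3.14, 3.14].

## Interface

Orientations are given as a 3x3 rotation matrix whose columns are the frame's x, y, z axes.
In Python, from rig import manip, read_camera, ticket gives the robot as it stands.
- The arm moves only by the shell command python3 -m jog 'ROWS' [OPENING] [FORCE]. ROWS is JSON, a list of rows, each an object of numbers: "x", "y", "z": the shift along the tool's x, y, z in units of 8 cm (1.0 is 8 cm); "yaw": the turn about the tool's z in units of 30 degrees (1.0 is 30 degrees). A call has 1 to 12 rows; each row shifts and turns the commanded pose from where the row before left it, along the tool's axes as they then stand; what a row does not reach is not made up. A row lasts 1/12 s, in which the tool goes at most 41.7 mm and 7.16 degrees, less where a joint would pass 70% of its speed; a pose out of reach is approached as far as the arm can. A call with a number of a shift or a turn outside -1 to 1 is refused whole. A call with a gripper value outside its range is refused whole. OPENING is the opening, from 0 (shut) to 1 (fully open), set as the call begins (- or left out, the last holds). The fingers move at their own pace and stop on an object; FORCE is the grip in N (left out, the last holds). Time passes only in rows, so rows that do not move let the fingers close. It gives the time, the measured TCP pose, the force, the opening and the grip force at its end, in the units of the state.
- manip.get_obs(): the state, without advancing time (a new reading comes with each control period).
- read_camera(name): name is "scene" or "top" or "wrist"; returns a dict with "pixels" (384x512x3 uint8, blue, green, red), "camera_matrix" (3x3 intrinsics, pixels), "pose" (4x4, takes a point from camera to world coordinates). Camera axes: x right, y down, z forward; pixel columns grow to the right and rows downward; lengths in m; the calibration is good to about 2 mm. A picture is of the moment at which its call begins. There is no depth.
- ticket.hand_in(): hands the job in; it is judged then, once.
The state is a dict: "time_s": time; "qpos": joint angles; "joint_velocities": joint speeds; "tau": joint torques, N m; "ee_pos": TCP position; "orientation": TCP orientation; "ft_force": force on the tool from outside, world axes, zero at the start; "moment": the same for the moment, N m; "gripper_width": opening from 0.0 (shut) to 1.0 (fully open); "grip_force": force on a finger pad.
Only numpy, scipy, OpenCV 4.12 (cv2) and the standard library are available. Lean on these libraries where they do the work, as an engineer would, in place of code of your own. Each camera call takes 0.05 s, during which the arm holds its last target. There are 200 camera calls.

## Task

The rear cap of the tilted bench lamp is standing on the lab bench. Put it back into the lamp's open mouth: feel for the two keyways with its lugs, push it in against the spring, turn it clockwise about a quarter turn up to the stop, then ease off so that the spring seats it in its lock, and let go. Leave the flask, the bottle, the burner and the glass dish where they stand.

Things in the scene. Friction and masses are not known exactly. Their poses are not given: they have to be found in the camera images.
- cap_mid (a point): Loose bayonet cap, 0.14-0.28 kg, upright on the bench at the start, 63 mm high. Point: on its axis, 31.5 mm above its underside. z: from spigot to grip; x: along the grip bar. From below: aluminium spigot dia 52, 27 high, foot chamfered (3 mm in radius over 4 mm); grey flange dia 78, at 27-33 above the underside; grip bar. Half a turn leaves it the same.
- cap_bar (a point): Centre of the cap's grey grip bar, 48 mm above its underside; same axes as cap_mid. The bar is 64 mm long (x), 14 mm thick (y: grasp it across this) and 30 mm high, standing on the flange.
- cap_lugs (a point): On the cap's axis at the height of its two lugs, 11.5 mm above its underside; same axes as cap_mid. The lugs stand out of the spigot at +x and -x, in line with the bar, to 35 mm from the axis; each 12 mm wide (y) and 7 mm high.
- mouth (a point): Centre of the open mouth (rim plane) of the lamp's grey drum, 185 mm above the bench. z: out of the mouth along the drum axis, leaning 30 deg from vertical towards the robot; y level; x away from the robot and up by 30 deg. Drum dia 94 outside, fixed on a yoke with a 180 x 130 mm foot. OUT below = distance of cap_mid from the rim plane along this z; with the flange on the rim OUT is 4.5 mm.
- lip (a point): On the drum axis, 8 mm inside the mouth, same axes: underside of the bayonet ring's 8 mm lip, bore dia 56, with two opposite keyways 18 mm wide. Their line is 115 deg from x (positive about z), plus an unknown turn of up to 17 deg either way, new each time: rest the lugs lightly on the lip (OUT 23.5 mm) and turn until they drop in. A slot is free for about 5 deg either way.
- lock (a point): On the drum axis, same axes: where cap_mid is when locked (OUT 12.5 mm). With OUT under 8 mm (6 is good) the lugs pass below the lip and the cap turns clockwise (negative about z); other way blocked. 80 deg from the keyways the lip has pockets from below, 4 mm deep, 38 deg wide, a stop at their far edge (about 6 deg on). Eased off there, the spring lifts the lugs into them.
- plunger (a joint): Sprung brass plunger, dia 44 mm, inside the mouth, its top 12 mm below the rim: travel in m, 0 when out, growing as the cap's underside pushes it in. It is met at OUT 19.5 mm; pushes back with 6 N there, 9 N when locked (0.007), 12 N with the flange on the rim (0.015). If the cap is not locked it pushes the cap out.
- flask: Conical glass flask, 92 mm in diameter, 134 mm high, bystander, origin under its centre.
- bottle: Amber glass bottle with black cap, 68 mm in diameter, 150 mm high, bystander, origin under its centre.
- burner: Gas burner with round foot 80 mm in diameter and upright tube, 129 mm high, bystander, origin under its centre.
- dish: Flat covered glass dish, 90 mm in diameter, 18 mm high, bystander, origin under its centre.
There are look-alikes about, which are no part of the job. What is shaped like the part that bears cap_mid but turquoise is not meant.

How it is judged:
On the way, in this order (a step that is already met when the one before it is completed fails the run):
1. the cap is lifted off the bench (height (world z) of cap_mid above 0.08 m), for 0.1 s.
2. the cap is pushed into the mouth against the spring, its lugs below the lip (z of cap_mid in the frame of mouth below 0.0085 m and distance between cap_mid and mouth below 0.012 m and angle between the z axis of cap_mid and the z axis of mouth, either way round below 0.2 rad), for 0.1 s.
At the end, for the whole second after the job is handed in: The cap is let go, at rest and locked in the mouth by its lugs against the spring: its centre point 10.5 to 15.5 mm out from the mouth plane along the drum axis, within 17 mm of the mouth centre, its axis within 0.12 rad of the drum axis (z of cap_mid in the frame of mouth between 0.0105 and 0.0155 m and distance between cap_mid and mouth below 0.017 m and angle between the z axis of cap_mid and the z axis of mouth, either way round below 0.12 rad and linear speed of cap below 0.02 m/s and angular speed of cap below 0.2 rad/s); the robot touches nothing.
It fails at once if a bystander (flask, bottle, burner or dish) is moved more than 30 mm (distance of any of flask, bottle, burner, dish from where it was at the start of the episode above 0.03 m).
It also fails if it takes over 59 s, if anything falls off the work surface, if the arm or the gripper's body presses on something with over 40 N, if the wrist force passes 120 N, or if a joint passes its speed limit or range.

## Working session

There is one attempt and no reset: what is moved stays moved. The work goes in short steps, Python scripts to look and compute and a shell command to move; the robot and the scene stay as the last step left them, time stands still between calls to the robot, and variables do not carry over. Pictures are saved under pics/ and viewed, at most 10 in all, crops included, and the job is handed in when it is done.

```bash
mkdir -p pics; ls; python3 - <<'E'
from rig import manip, read_camera
import cv2, numpy as np
for n in ("scene","top"):
    d=read_camera(n); cv2.imwrite(f"pics/{n}0.png",d["pixels"]); np.savez(f"{n}0.npz",**d); print(n,d["camera_matrix"].round(1).tolist(),d["pose"].round(3).tolist())
print(manip.get_obs(), manip.tip_reach)
E
```

```text
pics
scene [[484.0, 0.0, 251.2], [0.0, 484.0, 196.3], [0.0, 0.0, 1.0]] [[0.273, 0.657, -0.702, 1.591], [0.962, -0.192, 0.195, -0.258], [-0.006, -0.729, -0.685, 1.04], [0.0, 0.0, 0.0, 1.0]]
top [[364.0, 0.0, 247.2], [0.0, 364.0, 190.6], [0.0, 0.0, 1.0]] [[0.004, -0.973, 0.229, 0.405], [-1.0, -0.005, -0.001, -0.018], [0.002, -0.229, -0.973, 1.185], [0.0, 0.0, 0.0, 1.0]]
{'time_s': 0.1, 'qpos': array([ 9.44598712e-01,  3.13366179e-01,  1.49830786e+00, -9.09853909e-06,
        1.33098122e+00, -2.23389150e-01]), 'joint_velocities': array([ 4.08896112e-04, -1.59562550e-03, -4.43070336e-05, -1.42281085e-04,
        6.50256053e-04, -1.23770220e-03]), 'tau': array([ 1.29812815e-03, -4.02812111e+01, -2.52646673e+01,  6.94685010e-02,
        3.42258916e-02, -3.65493167e-05]), 'ee_pos': array([0.20570408, 0.48283156, 0.26025259]), 'orientation': array([[-9.19964475e-01,  3.92001258e-01, -6.15597877e-04],
       [ 3.92001676e-01,  9.19964095e-01, -8.66168339e-04],
       [ 2.26788865e-04, -1.03815950e-03, -9.99999435e-01]]), 'ft_force': array([ 0.51427094, -0.09126188, -0.1652894 ]), 'moment': array([ 0.01699061, -0.03283728,  0.03968723]), 'grip_force': 0.0, 'gripper_width': 0.9988022661743332} 0.022
```

View pics/scene0.png

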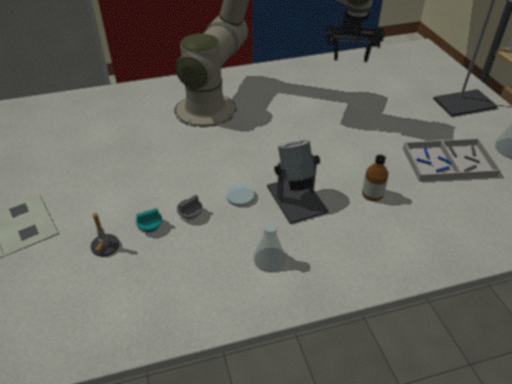

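View pics/top0.png

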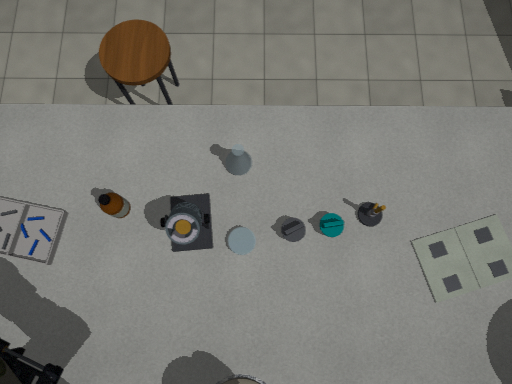

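The scene picture shows the robot at the top, the grey cap at about (190,208), turquoise look-alike (149,220), burner (104,243), dish (240,195), lamp (297,180), flask (268,250) and bottle (375,180). The top picture has the cap at (293,230) and the drum mouth at about (183,228). I'll enlarge both.

```bash
python3 - <<'E'
import cv2, numpy as np
t=cv2.imread("pics/top0.png"); s=cv2.imread("pics/scene0.png")
def crop(im,x0,y0,w,h,f): return cv2.resize(im[y0:y0+h,x0:x0+w],None,fx=f,fy=f,interpolation=cv2.INTER_CUBIC)
a=np.hstack([crop(t,150,185,66,50+16,6),crop(t,260,197,66,66,6)])
b=np.hstack([crop(s,260,130,66,34,6)[:204],crop(s,160,187,66,34,6)[:204]])
cv2.imwrite("pics/crop0.png",np.clip(np.vstack([a,b])*1.3,0,255).astype(np.uint8))
E
```

```text
(no output)
```

View pics/crop0.png

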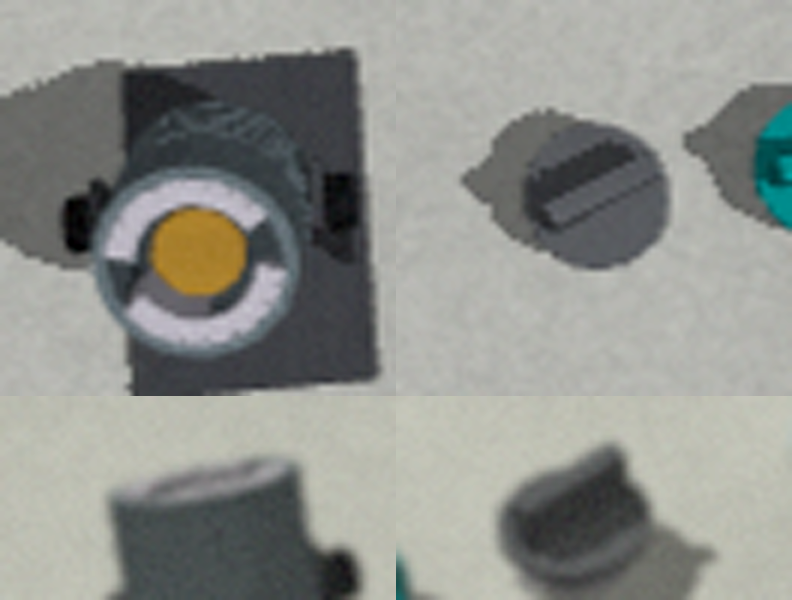

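The top crop shows the mouth ellipse centred at (182.8,228.5), with its keyways visible at crop (265,243) and (122,283). The cap flange is centred at (293.2,229.7) and the bar runs from crop (548,213) to (650,168). The rows only offer yaw, so I'll check whether the tool says how to tilt while I compute positions.

```bash
python3 -m jog; python3 -m jog --help; cat > geo.py <<'E'
import numpy as np
def ray(d,uv,z):
    "world point at height z on the ray of pixel uv"
    v=d["pose"][:3,:3]@np.linalg.solve(d["camera_matrix"],[*uv,1.]); o=d["pose"][:3,3]
    return o+v*(z-o[2])/v[2]
def proj(d,p):
    T=np.linalg.inv(d["pose"]); q=d["camera_matrix"]@(T[:3,:3]@np.asarray(p).T+T[:3,3:]); return (q[:2]/q[2]).T
E
python3 - <<'E'
from geo import *
d=np.load("top0.npz")
L=lambda x,y:(150+x/6-.4,185+y/6-.4); C=lambda x,y:(260+(x-396)/6-.4,197+y/6-.4)
ang=lambda a,b:np.degrees(np.arctan2(*(b-a)[1::-1]))
print("mouth",ray(d,L(197,261),.185).round(4))
for z in (0.01,): print("foot yaw",ang(ray(d,L(132,395),z),ray(d,L(122,70),z)),ang(ray(d,L(378,378),z),ray(d,L(355,50),z)),ang(ray(d,L(355,50),z),ray(d,L(122,70),z))-90)
print("cap",ray(d,C(596,196),.033).round(4),"bar",ang(ray(d,C(548,213),.063),ray(d,C(650,168),.063)), (ray(d,C(555,217),.063)+ray(d,C(650,168),.063))/2)
print("dish",ray(d,(241,240),.018),"flask",ray(d,(237,161),.0))
E
```

```text
mouth [0.5341 0.1595 0.185 ]
foot yaw 4.75725850587989 5.544426793854525 5.320915786913218
cap [ 0.5516 -0.1643  0.033 ] bar -66.14269061627503 [ 0.54965469 -0.16393843  0.063     ]
dish [5.18379604e-01 4.79657660e-04 1.80000000e-02] flask [0.78830006 0.01665309 0.        ]invalid input
invalid input: not JSON, or not a number
```

```bash
python3 -m jog '[{"pitch":0.0,"roll":0.0}]'; python3 -m jog '[{"x":0,"roll":0.2}]' 
```

```text
$[0]: bad value
$[0]: bad value
```

Tilt isn't offered directly. The cap has to be gripped upright anyway, so I'll grip it first. After that I'll see whether reaching past the workspace edge tilts the tool. First move: go above the cap.

```bash
python3 -m jog '[{"x":-0.38,"y":-0.306},{"x":-0.38,"y":-0.306},{"x":-0.38,"y":-0.306},{"x":-0.38,"y":-0.306},{"x":-0.38,"y":-0.306},{"x":-0.38,"y":-0.306},{"x":-0.38,"y":-0.306},{"x":-0.38,"y":-0.306},{"x":-0.38,"y":-0.306},{"x":-0.38,"y":-0.306},{"x":-0.38,"y":-0.306},{"x":-0.38,"y":-0.306}]' 1 40
python3 -m jog '[{"x":-0.37,"y":-0.297},{"x":-0.37,"y":-0.297},{"x":-0.37,"y":-0.297},{"x":-0.37,"y":-0.297},{"x":-0.37,"y":-0.297},{"x":-0.37,"y":-0.297},{"x":-0.37,"y":-0.297},{"yaw":0.23},{"yaw":0.23},{"yaw":0.23},{"yaw":0.23},{"yaw":0.23}]'
python3 - <<'E'
from geo import *
d=np.load("top0.npz")
L=lambda x,y:(150+x/6-.4,185+y/6-.4)
s=np.radians(5.2); c3,s3=np.cos(np.pi/6),.5
R=np.array([[c3*np.cos(s),-np.sin(s),-s3*np.cos(s)],[c3*np.sin(s),np.cos(s),-s3*np.sin(s)],[s3,0,c3]])
m=ray(d,L(197,261),.185); o=d["pose"][:3,3]
for uv in (L(265,243),L(122,283)):
    v=ray(d,uv,0)-o; t=((m-o)@R[:,2])/(v@R[:,2]); q=R.T@(o+t*v-m); print(q.round(4),np.degrees(np.arctan2(q[1],q[0])))
E
```

```text
[ 0.006  -0.0319 -0.    ] -79.41463205247432
[-0.0077  0.0355  0.    ] 102.18651853344979$[0]: bad value
$[0]: bad value
```

```bash
python3 -m jog '[{"x":-0.38,"y":-0.306,"z":0,"yaw":0}]' 1 40; python3 -m jog '[{"x":-0.38,"y":-0.306,"z":0,"yaw":0,"pitch":0}]'; python3 -m jog '[{"x":-0.38,"y":-0.306,"z":0,"yaw":0,"pitch":0,"roll":0}]'
```

```text
time_s: 0.18
ee_pos: [0.2226, 0.4507, 0.26]
orientation: [[-0.922, 0.388, -0.001], [0.388, 0.922, 0.001], [0.001, 0.0, -1.0]]
ft_force: [0.7, -0.3, 0.2]
gripper_width: 1.0
grip_force: 0.0$[0]: bad value
$[0]: bad value
```

All four keys are needed in each row, and nothing else is accepted. Continuing.

```bash
python3 -m jog '[{"x":-0.38,"y":-0.306,"z":0,"yaw":0},{"x":-0.38,"y":-0.306,"z":0,"yaw":0},{"x":-0.38,"y":-0.306,"z":0,"yaw":0},{"x":-0.38,"y":-0.306,"z":0,"yaw":0},{"x":-0.38,"y":-0.306,"z":0,"yaw":0},{"x":-0.38,"y":-0.306,"z":0,"yaw":0},{"x":-0.38,"y":-0.306,"z":0,"yaw":0},{"x":-0.38,"y":-0.306,"z":0,"yaw":0},{"x":-0.38,"y":-0.306,"z":0,"yaw":0},{"x":-0.38,"y":-0.306,"z":0,"yaw":0},{"x":-0.38,"y":-0.306,"z":0,"yaw":0}]'
python3 -m jog '[{"x":-0.37,"y":-0.297,"z":0,"yaw":0},{"x":-0.37,"y":-0.297,"z":0,"yaw":0},{"x":-0.37,"y":-0.297,"z":0,"yaw":0},{"x":-0.37,"y":-0.297,"z":0,"yaw":0},{"x":-0.37,"y":-0.297,"z":0,"yaw":0},{"x":-0.37,"y":-0.297,"z":0,"yaw":0},{"x":0,"y":0,"z":0,"yaw":0.23},{"x":0,"y":0,"z":0,"yaw":0.23},{"x":0,"y":0,"z":0,"yaw":0.23},{"x":0,"y":0,"z":0,"yaw":0.23},{"x":0,"y":0,"z":0,"yaw":0.23},{"x":0,"y":0,"z":0,"yaw":0.23}]'
```

```text
time_s: 1.1
ee_pos: [0.4267, 0.0678, 0.2607]
orientation: [[-0.92, 0.392, -0.0], [0.392, 0.92, 0.0], [0.0, 0.0, -1.0]]
ft_force: [0.4, 1.1, -0.7]
gripper_width: 1.0
grip_force: 0.0
time_s: 2.1
ee_pos: [0.5337, -0.131, 0.2603]
orientation: [[-0.425, 0.905, -0.001], [0.905, 0.425, 0.0], [0.001, -0.001, -1.0]]
ft_force: [-0.1, -0.1, 0.4]
gripper_width: 0.998
grip_force: 0.0
```

```bash
python3 - <<'E'
from rig import read_camera
import cv2, numpy as np
d=read_camera("wrist"); np.savez("w1.npz",**d); cv2.imwrite("pics/w1.png",d["pixels"]); print(d["pose"].round(3).tolist(),d["camera_matrix"].tolist())
E
```

```text
[[0.905, 0.407, 0.123, 0.501], [0.426, -0.865, -0.264, -0.062], [-0.001, 0.292, -0.957, 0.384], [0.0, 0.0, 0.0, 1.0]] [[341.1780078184512, 0.0, 251.52865384193674], [0.0, 341.1780078184512, 191.13549160173207], [0.0, 0.0, 1.0]]
```

View pics/w1.png

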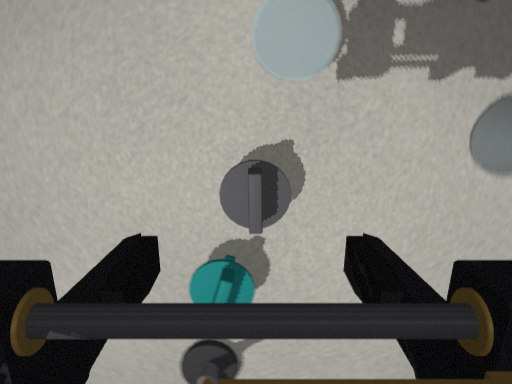

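The cap flange is centred at about (255.5,194), and its bar is already close to the tool's x axis. The bar's top face runs from (255,174) to (256,233).

```bash
python3 - <<'E'
from geo import *
from rig import manip
d=np.load("w1.npz"); o=manip.get_obs(); R=o["orientation"]
c=ray(d,(255.5,194),.033); a=ray(d,(255,174),.063);b=ray(d,(256,233),.063)
print(c,(a+b)/2,np.linalg.norm(a-b),"bar az",np.degrees(np.arctan2(*(a-b)[1::-1])),"tool x az",np.degrees(np.arctan2(R[1,0],R[0,0])))
for p in (c,(a+b)/2,[.5516,-.1643,.06]): print((R.T@(np.r_[p[:2],.059]-o["ee_pos"])/.08).round(3))
E
```

```text
[ 0.55168782 -0.15967151  0.033     ] [ 0.55198433 -0.16098177  0.063     ] 0.0621012957030545 bar az 116.30580039305266 tool x az 114.76266105664092
[-0.421  0.056  2.517]
[-0.438  0.052  2.517]
[-0.474  0.03   2.517]
```

```bash
python3 -m jog '[{"x":-0.22,"y":0.025,"z":0.2,"yaw":-0.05},{"x":-0.22,"y":0.025,"z":0.33,"yaw":0},{"x":0,"y":0,"z":0.33,"yaw":0},{"x":0,"y":0,"z":0.33,"yaw":0},{"x":0,"y":0,"z":0.33,"yaw":0},{"x":0,"y":0,"z":0.33,"yaw":0},{"x":0,"y":0,"z":0.33,"yaw":0},{"x":0,"y":0,"z":0.32,"yaw":0},{"x":0,"y":0,"z":0,"yaw":0}]'
python3 -m jog '[{"x":0,"y":0,"z":0,"yaw":0},{"x":0,"y":0,"z":0,"yaw":0},{"x":0,"y":0,"z":0,"yaw":0},{"x":0,"y":0,"z":0,"yaw":0},{"x":0,"y":0,"z":0,"yaw":0},{"x":0,"y":0,"z":0,"yaw":0},{"x":0,"y":0,"z":0,"yaw":0},{"x":0,"y":0,"z":0,"yaw":0}]' 0 50
```

```text
time_s: 2.9
ee_pos: [0.5506, -0.1597, 0.0561]
orientation: [[-0.456, 0.89, -0.008], [0.89, 0.457, 0.004], [0.007, -0.005, -1.0]]
ft_force: [-0.9, -0.1, -1.1]
gripper_width: 0.999
grip_force: 0.0
time_s: 3.57
ee_pos: [0.553, -0.1609, 0.0609]
orientation: [[-0.454, 0.891, 0.0], [0.891, 0.454, -0.0], [-0.0, 0.0, -1.0]]
ft_force: [-0.5, 0.1, 1.0]
gripper_width: 0.417
grip_force: 0.0
```

```bash
python3 -m jog '[{"x":0,"y":0,"z":0.02,"yaw":0},{"x":0,"y":0,"z":0,"yaw":0},{"x":0,"y":0,"z":0,"yaw":0},{"x":0,"y":0,"z":0,"yaw":0},{"x":0,"y":0,"z":0,"yaw":0},{"x":0,"y":0,"z":0,"yaw":0}]' 0 50
```

```text
time_s: 4.07
ee_pos: [0.5529, -0.1608, 0.059]
orientation: [[-0.454, 0.891, -0.0], [0.891, 0.454, 0.0], [0.0, -0.0, -1.0]]
ft_force: [0.7, -0.3, -1.0]
gripper_width: 0.157
grip_force: 50.0
```

```bash
python3 -m jog '[{"x":0,"y":0,"z":-0.2,"yaw":0},{"x":0,"y":0,"z":-0.4,"yaw":0},{"x":0,"y":0,"z":-0.4,"yaw":0},{"x":0,"y":0,"z":-0.4,"yaw":0},{"x":0.2,"y":0.36,"z":-0.27,"yaw":0},{"x":0.2,"y":0.36,"z":-0.27,"yaw":0},{"x":0.2,"y":0.36,"z":-0.27,"yaw":0},{"x":0.2,"y":0.36,"z":-0.27,"yaw":0},{"x":0.22,"y":0.37,"z":-0.27,"yaw":0},{"x":0.22,"y":0.37,"z":-0.27,"yaw":0},{"x":0.22,"y":0.37,"z":0,"yaw":0},{"x":0.21,"y":0.36,"z":0,"yaw":0}]'
python3 -c "
from rig import manip; print(manip.get_obs()['qpos'].round(3))"
```

```text
time_s: 5.07
ee_pos: [0.7003, 0.0657, 0.3022]
orientation: [[-0.455, 0.891, 0.003], [0.891, 0.455, -0.0], [-0.001, 0.002, -1.0]]
ft_force: [0.2, -0.4, -1.5]
gripper_width: 0.155
grip_force: 50.0
[-0.072  0.733  0.738  0.     1.668 -0.544]
```

```bash
python3 -m jog '[{"x":0.45,"y":0.14,"z":0,"yaw":0},{"x":0.45,"y":0.14,"z":0,"yaw":0},{"x":0.45,"y":0.14,"z":0,"yaw":0},{"x":-0.11,"y":0.28,"z":0,"yaw":0},{"x":-0.11,"y":0.28,"z":0,"yaw":0},{"x":-0.11,"y":0.28,"z":0,"yaw":0},{"x":-0.11,"y":0.28,"z":0,"yaw":0},{"x":-0.11,"y":0.28,"z":0,"yaw":0},{"x":-0.11,"y":0.28,"z":0,"yaw":0}]'
python3 -c "
from rig import manip; print(manip.get_obs()['qpos'].round(3))"
```

```text
time_s: 5.82
ee_pos: [0.7684, 0.1768, 0.2791]
orientation: [[-0.454, 0.89, 0.033], [0.891, 0.454, 0.008], [-0.008, 0.033, -0.999]]
ft_force: [0.2, 0.1, -1.8]
gripper_width: 0.157
grip_force: 50.0
[ 0.077  1.06   0.188  0.005  1.86  -0.393]
```

Pushing past the reach limit does tilt the tool, by about 2° outward so far. I'll push further.

```bash
python3 -m jog '[{"x":-0.11,"y":0.28,"z":0,"yaw":0},{"x":-0.11,"y":0.28,"z":0,"yaw":0},{"x":-0.11,"y":0.28,"z":0,"yaw":0},{"x":-0.11,"y":0.28,"z":-0.1,"yaw":0},{"x":-0.11,"y":0.28,"z":-0.1,"yaw":0},{"x":-0.11,"y":0.28,"z":-0.1,"yaw":0}]'
python3 -c "
from rig import manip; print(manip.get_obs()['qpos'].round(3))"
```

```text
time_s: 6.32
ee_pos: [0.7933, 0.165, 0.2713]
orientation: [[-0.453, 0.885, 0.111], [0.891, 0.453, 0.024], [-0.029, 0.11, -0.993]]
ft_force: [-0.5, 0.4, -0.7]
gripper_width: 0.153
grip_force: 50.0
[ 0.056  1.073  0.187  0.019  1.77  -0.411]
```

```bash
python3 -m jog '[{"x":-0.22,"y":0.4,"z":0,"yaw":0},{"x":-0.22,"y":0.4,"z":0,"yaw":0},{"x":-0.22,"y":0.4,"z":0,"yaw":0},{"x":-0.22,"y":0.4,"z":0,"yaw":0},{"x":-0.22,"y":0.4,"z":0,"yaw":0},{"x":-0.22,"y":0.4,"z":0,"yaw":0},{"x":-0.22,"y":0.4,"z":0,"yaw":0},{"x":-0.22,"y":0.4,"z":0,"yaw":0}]'
python3 -c "
from rig import manip; print(manip.get_obs()['qpos'].round(3))"
```

```text
time_s: 6.98
ee_pos: [0.8494, 0.1167, 0.241]
orientation: [[-0.444, 0.857, 0.261], [0.893, 0.447, 0.049], [-0.075, 0.255, -0.964]]
ft_force: [-0.0, 0.3, -1.8]
gripper_width: 0.157
grip_force: 50.0
[-0.014  1.119  0.187  0.053  1.571 -0.478]
```

```bash
python3 -m jog '[{"x":-0.18,"y":0.4,"z":-0.15,"yaw":0},{"x":-0.18,"y":0.4,"z":-0.15,"yaw":0},{"x":-0.18,"y":0.4,"z":-0.15,"yaw":0},{"x":-0.18,"y":0.4,"z":-0.15,"yaw":0}]'
python3 -c "
from rig import manip; print(manip.get_obs()['qpos'].round(3))"
```

```text
time_s: 7.32
ee_pos: [0.8534, 0.1059, 0.2884]
orientation: [[-0.436, 0.834, 0.337], [0.894, 0.444, 0.059], [-0.101, 0.327, -0.94]]
ft_force: [0.5, 0.1, -2.3]
gripper_width: 0.156
grip_force: 50.0
[-0.031  1.066  0.187  0.069  1.546 -0.491]
```

```bash
python3 -m jog '[{"x":-0.28,"y":0.4,"z":-0.1,"yaw":0},{"x":-0.28,"y":0.4,"z":-0.1,"yaw":0},{"x":-0.28,"y":0.4,"z":-0.1,"yaw":0},{"x":-0.28,"y":0.4,"z":-0.1,"yaw":0},{"x":-0.28,"y":0.4,"z":-0.1,"yaw":0}]'
python3 -c "
from rig import manip; print(manip.get_obs()['qpos'].round(3))"
```

```text
time_s: 7.73
ee_pos: [0.8653, 0.0596, 0.3307]
orientation: [[-0.42, 0.798, 0.432], [0.897, 0.437, 0.066], [-0.136, 0.415, -0.9]]
ft_force: [-0.3, -0.6, -2.2]
gripper_width: 0.156
grip_force: 50.0
[-0.094  1.022  0.188  0.107  1.492 -0.546]
```

```bash
python3 -m jog '[{"x":-0.42,"y":0.25,"z":-0.05,"yaw":0},{"x":-0.42,"y":0.25,"z":-0.05,"yaw":0},{"x":-0.42,"y":0.25,"z":-0.05,"yaw":0}]'
python3 -c "
from rig import manip; o=manip.get_obs();print(o['qpos'].round(3),o['orientation'].round(4).tolist())"
```

```text
time_s: 7.98
ee_pos: [0.8723, -0.0058, 0.3473]
orientation: [[-0.41, 0.776, 0.48], [0.898, 0.434, 0.066], [-0.157, 0.458, -0.875]]
ft_force: [0.2, 0.4, -1.3]
gripper_width: 0.154
grip_force: 50.0
[-0.18   1.008  0.187  0.152  1.463 -0.626] [[-0.41, 0.7758, 0.4796], [0.8985, 0.4341, 0.0659], [-0.157, 0.458, -0.875]]
```

```bash
python3 -m jog '[{"x":-0.45,"y":-0.1,"z":0,"yaw":0},{"x":-0.45,"y":-0.1,"z":0,"yaw":0},{"x":-0.45,"y":-0.1,"z":0,"yaw":0}]'
python3 -c "
from rig import manip; o=manip.get_obs();print(o['qpos'].round(3),o['orientation'].round(4).tolist())"
```

```text
time_s: 8.23
ee_pos: [0.8698, -0.1105, 0.3409]
orientation: [[-0.405, 0.768, 0.496], [0.899, 0.433, 0.063], [-0.166, 0.472, -0.866]]
ft_force: [0.7, 0.2, -1.7]
gripper_width: 0.155
grip_force: 50.0
[-0.315  1.019  0.187  0.217  1.457 -0.753] [[-0.405, 0.7679, 0.4963], [0.8991, 0.4332, 0.0635], [-0.1662, 0.4719, -0.8659]]
```

The tool is now tilted 30.0° at azimuth 7.3°, about 1° off the drum axis. Next I'll work out the path to hover over the mouth and check the mouth centre against the scene picture.

```bash
cat >> geo.py <<'E'
s=np.radians(5.2); c3,s3=np.cos(np.pi/6),.5
RM=np.array([[c3*np.cos(s),-np.sin(s),-s3*np.cos(s)],[c3*np.sin(s),np.cos(s),-s3*np.sin(s)],[s3,0,c3]])
M=np.array([.5341,.1595,.185]); G=.0275   # mouth centre; TCP -> cap_mid along tool z
def state(o):
    R=o["orientation"]; q=RM.T@(o["ee_pos"]+G*R[:,2]-M); b=RM.T@R[:,0]
    print("cap in mouth mm",(q*1e3).round(1),"bar deg",np.degrees(np.arctan2(b[1],b[0])).round(1),"tilt err",(RM.T@-R[:,2]).round(3)[:2],
      "F mouth",(RM.T@o["ft_force"]).round(1),"M",(RM.T@o["moment"]).round(2),"t",round(o["time_s"],2))
E
python3 - <<'E'
from geo import *
from rig import manip
d=np.load("scene0.npz"); a=np.linspace(0,2*np.pi,180)
r=proj(d,M+.047*(np.outer(np.cos(a),RM[:,0])+np.outer(np.sin(a),RM[:,1]))); print("scene rim x",r[:,0].min(),r[:,0].max(),"y",r[:,1].min(),r[:,1].max())
d=np.load("top0.npz");r=proj(d,M+.047*(np.outer(np.cos(a),RM[:,0])+np.outer(np.sin(a),RM[:,1]))); print("top rim crop x",(r[:,0].min()-149.6)*6,(r[:,0].max()-149.6)*6,"y",(r[:,1].min()-184.6)*6,(r[:,1].max()-184.6)*6)
o=manip.get_obs(); state(o); R=o["orientation"]
v=np.array([.6,0,.42]); h=M+.09*RM[:,2]-G*R[:,2]
print((R.T@(v-o["ee_pos"])/.08).round(2),(R.T@(h-v)/.08).round(2))
E
```

```text
scene rim x 275.99881882445754 307.9792423246189 y 140.5197522706821 148.2535451189773
top rim crop x 93.5941880635346 299.8918976652642 y 164.75218330276334 354.8431415794637
cap in mouth mm [ 346.3 -298.8  -47.4] bar deg 111.2 tilt err [-0.    -0.018] F mouth [-0.2  0.2 -1.8] M [-0.02  0.33  0.01] t 8.23
[ 2.44 -1.53 -2.44] [ 2.63 -1.15  0.79]
```

```bash
python3 -m jog '[{"x":0.305,"y":-0.19,"z":-0.305,"yaw":0},{"x":0.305,"y":-0.19,"z":-0.305,"yaw":0},{"x":0.305,"y":-0.19,"z":-0.305,"yaw":0},{"x":0.305,"y":-0.19,"z":-0.305,"yaw":0},{"x":0.305,"y":-0.19,"z":-0.305,"yaw":0},{"x":0.305,"y":-0.19,"z":-0.305,"yaw":0},{"x":0.305,"y":-0.19,"z":-0.305,"yaw":0},{"x":0.305,"y":-0.19,"z":-0.305,"yaw":0}]'
python3 -c "
from geo import *; from rig import manip; o=manip.get_obs(); state(o); R=o['orientation']; print((R.T@(M+.09*RM[:,2]-G*R[:,2]-o['ee_pos'])/.08).round(2), o['qpos'])"
```

```text
time_s: 8.9
ee_pos: [0.6265, -0.0088, 0.4156]
orientation: [[-0.405, 0.768, 0.496], [0.899, 0.433, 0.064], [-0.166, 0.472, -0.866]]
ft_force: [0.9, 0.5, -0.2]
gripper_width: 0.156
grip_force: 50.0
cap in mouth mm [ 181.8 -175.5  133.9] bar deg 111.2 tilt err [-0.    -0.019] F mouth [ 0.7  0.4 -0.7] M [-0.05  0.39 -0.04] t 8.9
[ 2.86 -1.33  0.59] [-0.27298923  0.23586678  1.27933153  0.2161938   1.14625031 -0.77964098]
```

Tilt is held. Moving to hover over the mouth.

```bash
python3 -m jog '[{"x":0.36,"y":-0.166,"z":0.074,"yaw":0},{"x":0.36,"y":-0.166,"z":0.074,"yaw":0},{"x":0.36,"y":-0.166,"z":0.074,"yaw":0},{"x":0.36,"y":-0.166,"z":0.074,"yaw":0},{"x":0.36,"y":-0.166,"z":0.074,"yaw":0},{"x":0.36,"y":-0.166,"z":0.074,"yaw":0},{"x":0.36,"y":-0.166,"z":0.074,"yaw":0},{"x":0.34,"y":-0.166,"z":0.074,"yaw":0.15},{"x":0,"y":0,"z":0,"yaw":0.18},{"x":0,"y":0,"z":0,"yaw":0},{"x":0,"y":0,"z":0,"yaw":0}]'
python3 - <<'E'
from geo import *
from rig import manip, read_camera
import cv2
state(manip.get_obs())
d=read_camera("wrist"); np.savez("w2.npz",**d); im=d["pixels"].copy()
t=read_camera("top"); np.savez("t2.npz",**t)
c=cv2.resize(t["pixels"][185:251,150:216],None,fx=5.8,fy=5.8,interpolation=cv2.INTER_CUBIC)
w=np.zeros((c.shape[0]+384,512,3),np.uint8); w[:384]=im; w=w
cv2.imwrite("pics/w2.png",im)
E
```

```text
time_s: 9.82
ee_pos: [0.478, 0.1535, 0.2868]
orientation: [[-0.269, 0.825, 0.497], [0.959, 0.274, 0.065], [-0.083, 0.494, -0.865]]
ft_force: [0.2, -1.0, -1.6]
gripper_width: 0.153
grip_force: 50.0
cap in mouth mm [ 2.1 -0.4 88.9] bar deg 101.5 tilt err [-0.001 -0.019] F mouth [-0.7 -1.  -1.5] M [-0.09  0.37  0.01] t 9.82
```

View pics/w2.png

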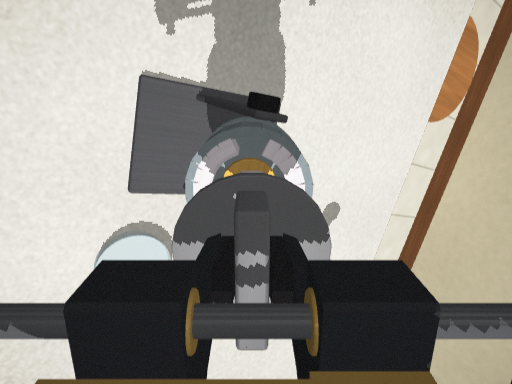

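The wrist view shows the rim: left x≈187, right x≈312, top y≈121. The keyway gap sits at about (250,147) between the white segments. The cap flange spans x 173–330 and the bar is centred at x≈252. I'll compare this with the projections.

```bash
python3 - <<'E'
from geo import *
from rig import manip
import cv2
d=np.load("w2.npz"); o=manip.get_obs(); R=o["orientation"]; a=np.linspace(0,2*np.pi,360)
def circ(c,A,r): return proj(d,c+r*(np.outer(np.cos(a),A[:,0])+np.outer(np.sin(a),A[:,1])))
for n,r in (("rim outer",circ(M,RM,.047)),("flange top",circ(o["ee_pos"]+(G-.0015)*R[:,2],R,.039))): print(n,r.min(0).round(1),r.max(0).round(1))
for e in ((.003,0),(0,.003)): print(e,[x.round(1) for x in (lambda r:(r.min(0),r.max(0)))(circ(M+RM[:,:2]@e,RM,.047))])
for t in (96,101,106): print(t,proj(d,[M+RM@[.034*np.cos(np.radians(t)),.034*np.sin(np.radians(t)),0]]).round(1))
im=cv2.resize(d["pixels"][105:265,165:345],None,fx=4.4,fy=3.7,interpolation=cv2.INTER_CUBIC); cv2.imwrite("pics/w2c.png",im)
E
```

```text
rim outer [185.  132.6] [312.2 254.5]
flange top [171.7 174.9] [332.3 320.4]
(0.003, 0) [array([189. , 133.4]), array([316.1, 255.2])]
(0, 0.003) [array([185.6, 128.4]), array([313.2, 251. ])]
96 [[253.1 151.2]]
101 [[248.9 151. ]]
106 [[244.8 151.1]]
```

View pics/w2c.png

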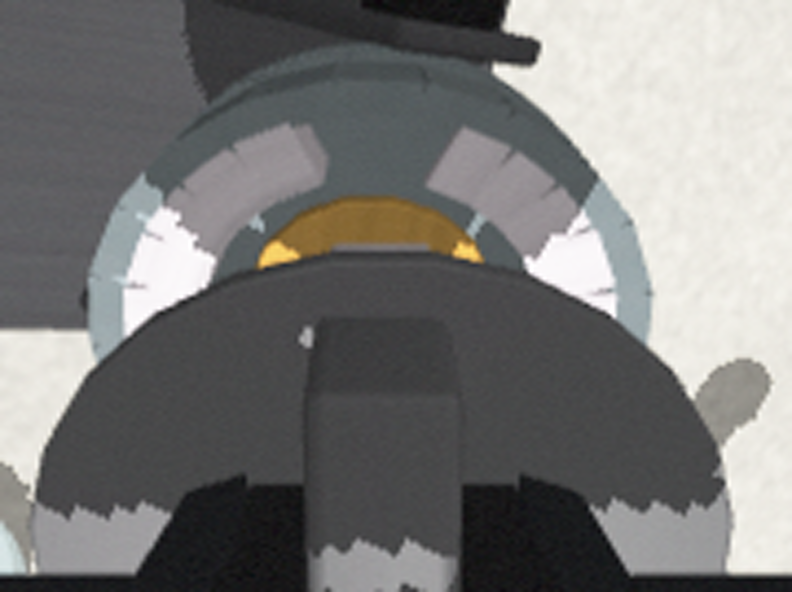

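```bash
cat >> geo.py <<'E'
def onplane(d,uv,h):
    "mouth-frame xy (mm) of pixel at height h (m) over the rim plane"
    o=d["pose"][:3,3]; v=d["pose"][:3,:3]@np.linalg.solve(d["camera_matrix"],[*uv,1.]); t=(h-RM[:,2]@(o-M))/(RM[:,2]@v)
    return ((RM.T@(o+t*v-M))*1e3).round(1)[:2]
E
python3 - <<'E'
from geo import *
w=np.load("w2.npz"); t=np.load("top0.npz")
W=lambda x,y:(165+x/4.4-.4,105+y/3.7-.4); L=lambda x,y:(150+x/6-.4,185+y/6-.4)
print("wrist plunger apex",onplane(w,W(375,197),-.012),"expect |.|=22")
print("plunger left/right chord at y=255", onplane(w,W(258,262),-.012),onplane(w,W(484,262),-.012))
print("outer corners",onplane(w,W(290,123),0),onplane(w,W(465,128),0),"inner",onplane(w,W(428,185),0))
print("rim top",onplane(w,W(375,62),0),onplane(w,W(375,80),0),"rim L/R",onplane(w,W(88,285),0),onplane(w,W(650,285),0))
print("top plunger L,R,T,B",*[onplane(t,L(*p),-.012) for p in ((150,253),(247,253),(198,204),(198,297))])
print("top rim",*[onplane(t,L(*p),0) for p in ((94,261),(301,261),(197,166),(197,357))])
E
```

```text
wrist plunger apex [-4.5 26.5] expect |.|=22
plunger left/right chord at y=255 [-21.7   9.2] [16.8 17. ]
outer corners [-21.1  39.9] [ 6.6 44.6] inner [ 3.1 32.7]
rim top [-10.   53.8] [-9.3 50.6] rim L/R [-48.1   2. ] [43.4 20.5]
top plunger L,R,T,B [ 1.2 23.2] [ -2.9 -21.4] [23.3 -1.9] [-22.8   3.9]
top rim [ 4.4 46.7] [ -4.4 -47.3] [46.1 -5.8] [-47.7   6. ]
```

Wrist, scene and top together put the mouth about 3 mm further in +y than my first estimate, and the keyways at about 100.5°. I'll update the estimate and approach.

```bash
cat >> geo.py <<'E'
M=M+RM@[-.0005,.0028,0]
def go(q,bar=None):
    "units of tool shift to bring cap_mid to q (mm, mouth frame)"
    from rig import manip
    o=manip.get_obs(); R=o["orientation"]; state(o); b=RM.T@R[:,0]
    print("need",(R.T@(M+RM@np.array(q)/1e3-G*R[:,2]-o["ee_pos"])/.08).round(3),"yaw",None if bar is None else round((np.degrees(np.arctan2(b[1],b[0]))-bar)/30,3))
E
python3 -c "
from geo import *; go([0,0,34],100.5)"
```

```text
cap in mouth mm [ 2.7 -3.6 88.7] bar deg 101.4 tilt err [-0.    -0.019] F mouth [ 0.2  0.9 -0. ] M [-0.05  0.41  0.02] t 9.92
need [ 0.038 -0.027  0.684] yaw 0.03
```

```bash
python3 -m jog '[{"x":0.038,"y":-0.027,"z":0.13,"yaw":0.03},{"x":0,"y":0,"z":0.18,"yaw":0},{"x":0,"y":0,"z":0.18,"yaw":0},{"x":0,"y":0,"z":0.13,"yaw":0},{"x":0,"y":0,"z":0.06,"yaw":0},{"x":0,"y":0,"z":0,"yaw":0},{"x":0,"y":0,"z":0,"yaw":0}]' - 60
python3 -c "
from geo import *; go([0,0,27],100.5)"
```

```text
time_s: 10.5
ee_pos: [0.5021, 0.1594, 0.2378]
orientation: [[-0.255, 0.831, 0.495], [0.964, 0.257, 0.064], [-0.074, 0.494, -0.866]]
ft_force: [-0.3, -0.1, -1.1]
gripper_width: 0.155
grip_force: 60.0
cap in mouth mm [-0.7  0.5 34.2] bar deg 100.4 tilt err [ 0.001 -0.019] F mouth [-0.8 -0.1 -0.8] M [-0.08  0.4  -0.03] t 10.5
need [-0.01   0.008  0.09 ] yaw -0.003
```

Now down slowly, watching the force, to OUT 25.

```bash
python3 -m jog '[{"x":-0.005,"y":0.004,"z":0.04,"yaw":0},{"x":0,"y":0,"z":0.04,"yaw":0},{"x":0,"y":0,"z":0.02,"yaw":0},{"x":0,"y":0,"z":0.01,"yaw":0},{"x":0,"y":0,"z":0,"yaw":0},{"x":0,"y":0,"z":0,"yaw":0}]'
python3 -c "
from geo import *; go([0,0,21],100.5)"
```

```text
time_s: 11.0
ee_pos: [0.5066, 0.1599, 0.2301]
orientation: [[-0.255, 0.831, 0.495], [0.964, 0.257, 0.065], [-0.074, 0.494, -0.866]]
ft_force: [0.5, -0.5, -1.6]
gripper_width: 0.152
grip_force: 60.0
cap in mouth mm [-0.7  0.6 25.2] bar deg 100.4 tilt err [ 0.001 -0.019] F mouth [-0.4 -0.6 -1.6] M [ 0.01  0.4  -0.02] t 11.0
need [-0.01   0.007  0.053] yaw -0.003
```

```bash
python3 -m jog '[{"x":0,"y":0,"z":0.025,"yaw":0},{"x":0,"y":0,"z":0.025,"yaw":0},{"x":0,"y":0,"z":0.013,"yaw":0},{"x":0,"y":0,"z":0,"yaw":0},{"x":0,"y":0,"z":0,"yaw":0}]'
python3 -c "
from geo import *; go([0,0,15],100.5)"
```

```text
time_s: 11.42
ee_pos: [0.5091, 0.1602, 0.2256]
orientation: [[-0.255, 0.831, 0.495], [0.964, 0.257, 0.065], [-0.074, 0.494, -0.867]]
ft_force: [-0.2, -0.7, -0.7]
gripper_width: 0.151
grip_force: 60.0
cap in mouth mm [-0.8  0.7 20.1] bar deg 100.4 tilt err [ 0.001 -0.019] F mouth [-0.6 -0.7 -0.4] M [-0.02  0.39 -0.02] t 11.42
need [-0.011  0.008  0.063] yaw -0.003
```

```bash
python3 -m jog '[{"x":0,"y":0,"z":0.025,"yaw":0},{"x":0,"y":0,"z":0.013,"yaw":0},{"x":0,"y":0,"z":0,"yaw":0},{"x":0,"y":0,"z":0,"yaw":0}]'
python3 -c "
from geo import *; go([0,0,15],100.5)"
python3 -m jog '[{"x":0,"y":0,"z":0.025,"yaw":0},{"x":0,"y":0,"z":0,"yaw":0},{"x":0,"y":0,"z":0,"yaw":0}]'
python3 -c "
from geo import *; go([0,0,6],100.5)"
```

```text
time_s: 11.75
ee_pos: [0.5106, 0.1605, 0.2232]
orientation: [[-0.255, 0.831, 0.495], [0.964, 0.257, 0.065], [-0.073, 0.494, -0.866]]
ft_force: [-4.8, 0.3, 2.9]
gripper_width: 0.153
grip_force: 60.0
cap in mouth mm [-0.7  0.8 17.3] bar deg 100.4 tilt err [ 0.001 -0.02 ] F mouth [-2.7  0.7  4.9] M [ 0.05  0.64 -0.  ] t 11.75
need [-0.012  0.006  0.028] yaw -0.003
time_s: 12.0
ee_pos: [0.5116, 0.1606, 0.2215]
orientation: [[-0.255, 0.831, 0.495], [0.964, 0.257, 0.065], [-0.074, 0.494, -0.866]]
ft_force: [-5.7, 0.7, 3.5]
gripper_width: 0.15
grip_force: 60.0
cap in mouth mm [-0.6  0.9 15.2] bar deg 100.4 tilt err [ 0.001 -0.02 ] F mouth [-3.1  1.2  5.9] M [ 0.06  0.66 -0.01] t 12.0
need [-0.014  0.006  0.115] yaw -0.003
```

Contact force matches the plunger spring (about 6 N and rising gently), so the lugs are in the keyways. Pushing in.

```bash
python3 -m jog '[{"x":0,"y":0,"z":0.03,"yaw":0},{"x":0,"y":0,"z":0.03,"yaw":0},{"x":0,"y":0,"z":0.02,"yaw":0},{"x":0,"y":0,"z":0,"yaw":0},{"x":0,"y":0,"z":0,"yaw":0}]'
python3 -c "
from geo import *; go([0,0,6],100.5)"
python3 -m jog '[{"x":0,"y":0,"z":0.02,"yaw":0},{"x":0,"y":0,"z":0.015,"yaw":0},{"x":0,"y":0,"z":0,"yaw":0},{"x":0,"y":0,"z":0,"yaw":0}]'
python3 -c "
from geo import *; go([0,0,6],100.5)"
```

```text
time_s: 12.42
ee_pos: [0.5147, 0.161, 0.216]
orientation: [[-0.255, 0.831, 0.495], [0.964, 0.257, 0.065], [-0.074, 0.494, -0.866]]
ft_force: [-6.9, 0.5, 5.6]
gripper_width: 0.15
grip_force: 60.0
cap in mouth mm [-0.7  1.   9. ] bar deg 100.4 tilt err [ 0.001 -0.019] F mouth [-3.1  1.1  8.3] M [-0.02  0.77  0.01] t 12.42
need [-0.014  0.006  0.037] yaw -0.003
time_s: 12.75
ee_pos: [0.516, 0.1611, 0.2137]
orientation: [[-0.255, 0.831, 0.495], [0.964, 0.257, 0.065], [-0.074, 0.494, -0.866]]
ft_force: [-7.8, 0.5, 6.2]
gripper_width: 0.152
grip_force: 60.0
cap in mouth mm [-0.7  1.   6.2] bar deg 100.4 tilt err [ 0.001 -0.019] F mouth [-3.5  1.2  9.2] M [-0.11  0.82  0.04] t 12.75
need [-0.014  0.006  0.003] yaw -0.003
```

```bash
python3 -m jog '[{"x":0,"y":0,"z":0.012,"yaw":0},{"x":0,"y":0,"z":0,"yaw":0},{"x":0,"y":0,"z":0,"yaw":0}]'
python3 -c "
from geo import *; go([0,0,6],100.5)"
python3 -m jog '[{"x":0,"y":0,"z":0.012,"yaw":0},{"x":0,"y":0,"z":0,"yaw":0},{"x":0,"y":0,"z":0,"yaw":0}]'
python3 -c "
from geo import *; go([0,0,6],100.5)"
```

```text
time_s: 13.0
ee_pos: [0.5165, 0.1612, 0.2128]
orientation: [[-0.255, 0.831, 0.495], [0.964, 0.257, 0.065], [-0.074, 0.494, -0.866]]
ft_force: [-7.0, 0.4, 6.8]
gripper_width: 0.154
grip_force: 60.0
cap in mouth mm [-0.7  1.   5.3] bar deg 100.4 tilt err [ 0.001 -0.019] F mouth [-2.7  1.   9.3] M [-0.1   0.86  0.06] t 13.0
need [-0.014  0.006 -0.009] yaw -0.003
time_s: 13.25
ee_pos: [0.5168, 0.1613, 0.2123]
orientation: [[-0.255, 0.831, 0.495], [0.964, 0.257, 0.065], [-0.074, 0.494, -0.866]]
ft_force: [-11.2, -0.2, 9.5]
gripper_width: 0.152
grip_force: 60.0
cap in mouth mm [-0.7  1.1  4.7] bar deg 100.4 tilt err [ 0.001 -0.02 ] F mouth [-4.9  0.8 13.9] M [-0.18  1.   -0.04] t 13.25
need [-0.015  0.005 -0.017] yaw -0.002
```

The flange meets the rim at an estimated OUT of 4.7, so the depth estimate is good. Backing off about 1 mm and turning clockwise.

```bash
python3 -m jog '[{"x":0,"y":0,"z":-0.015,"yaw":0},{"x":0,"y":0,"z":0,"yaw":0},{"x":0,"y":0,"z":0,"yaw":0.1},{"x":0,"y":0,"z":0,"yaw":0.15},{"x":0,"y":0,"z":0,"yaw":0.15},{"x":0,"y":0,"z":0,"yaw":0.1},{"x":0,"y":0,"z":0,"yaw":0}]'
python3 -c "
from geo import *; go([0,0,6],20.5)"
```

```text
time_s: 13.83
ee_pos: [0.5174, 0.1611, 0.2142]
orientation: [[-0.029, 0.866, 0.498], [0.998, -0.004, 0.065], [0.058, 0.499, -0.865]]
ft_force: [-3.7, -0.5, 8.8]
gripper_width: 0.154
grip_force: 60.0
cap in mouth mm [0.9 0.8 6. ] bar deg 85.3 tilt err [-0.003 -0.019] F mouth [ 1.1 -0.1  9.5] M [-0.24  0.1   0.05] t 13.83
need [-0.011 -0.01  -0.   ] yaw 2.158
```

```bash
python3 -m jog '[{"x":0,"y":0,"z":0,"yaw":0.17},{"x":0,"y":0,"z":0,"yaw":0.17},{"x":0,"y":0,"z":0,"yaw":0.17},{"x":0,"y":0,"z":0,"yaw":0.17},{"x":0,"y":0,"z":0,"yaw":0.17},{"x":0,"y":0,"z":0,"yaw":0.17},{"x":0,"y":0,"z":0,"yaw":0.17},{"x":0,"y":0,"z":0,"yaw":0.17},{"x":0,"y":0,"z":0,"yaw":0.17},{"x":0,"y":0,"z":0,"yaw":0.17},{"x":0,"y":0,"z":0,"yaw":0},{"x":0,"y":0,"z":0,"yaw":0}]'
python3 -c "
from geo import *; go([0,0,6],20.5)"
```

```text
time_s: 14.83
ee_pos: [0.5176, 0.161, 0.2144]
orientation: [[0.654, 0.569, 0.499], [0.627, -0.777, 0.064], [0.424, 0.27, -0.864]]
ft_force: [-2.3, -1.1, 8.7]
gripper_width: 0.158
grip_force: 60.0
cap in mouth mm [1.2 0.7 6.1] bar deg 34.4 tilt err [-0.003 -0.019] F mouth [ 2.2 -0.9  8.7] M [-0.3   0.11  0.01] t 14.83
need [-0.017 -0.001  0.001] yaw 0.463
```

```bash
python3 -m jog '[{"x":0,"y":0,"z":0,"yaw":0.16},{"x":0,"y":0,"z":0,"yaw":0.16},{"x":0,"y":0,"z":0,"yaw":0.16},{"x":0,"y":0,"z":0,"yaw":0},{"x":0,"y":0,"z":0,"yaw":0}]'
python3 -c "
from geo import *; go([0,0,12.5],20.5)"
python3 -m jog '[{"x":0,"y":0,"z":0,"yaw":0.08},{"x":0,"y":0,"z":0,"yaw":0},{"x":0,"y":0,"z":0,"yaw":0}]'
python3 -c "
from geo import *; go([0,0,12.5],20.5)"
python3 -m jog '[{"x":0,"y":0,"z":0,"yaw":0.07},{"x":0,"y":0,"z":0,"yaw":0},{"x":0,"y":0,"z":0,"yaw":0}]'
python3 -c "
from geo import *; go([0,0,12.5],20.5)"
```

```text
time_s: 15.25
ee_pos: [0.5176, 0.161, 0.2144]
orientation: [[0.775, 0.388, 0.499], [0.414, -0.908, 0.064], [0.478, 0.157, -0.864]]
ft_force: [-3.5, -1.0, 9.1]
gripper_width: 0.148
grip_force: 60.0
cap in mouth mm [1.2 0.7 6.1] bar deg 20.0 tilt err [-0.003 -0.019] F mouth [ 1.5 -0.7  9.7] M [-0.3   0.13  0.03] t 15.25
need [-0.016  0.002 -0.08 ] yaw -0.017
time_s: 15.5
ee_pos: [0.5177, 0.161, 0.2144]
orientation: [[0.79, 0.356, 0.499], [0.376, -0.925, 0.064], [0.484, 0.137, -0.864]]
ft_force: [-3.0, -0.5, 9.1]
gripper_width: 0.153
grip_force: 60.0
cap in mouth mm [1.2 0.7 6.1] bar deg 17.6 tilt err [-0.003 -0.019] F mouth [ 2.  -0.2  9.4] M [-0.3   0.02  0.03] t 15.5
need [-0.017  0.002 -0.08 ] yaw -0.096
time_s: 15.75
ee_pos: [0.5177, 0.161, 0.2144]
orientation: [[0.803, 0.327, 0.499], [0.342, -0.938, 0.064], [0.489, 0.119, -0.864]]
ft_force: [-3.0, -1.9, 9.0]
gripper_width: 0.154
grip_force: 60.0
cap in mouth mm [1.3 0.7 6.1] bar deg 15.5 tilt err [-0.004 -0.019] F mouth [ 1.8 -1.6  9.4] M [-0.39  0.04  0.09] t 15.75
need [-0.017  0.003 -0.08 ] yaw -0.166
```

Mz starts to rise at 15.5°. A little more to confirm the stop.

```bash
python3 -m jog '[{"x":0,"y":0,"z":0,"yaw":0.06},{"x":0,"y":0,"z":0,"yaw":0},{"x":0,"y":0,"z":0,"yaw":0}]'
python3 -c "
from geo import *; go([0,0,12.5],20.5)"
python3 -m jog '[{"x":0,"y":0,"z":0,"yaw":0.06},{"x":0,"y":0,"z":0,"yaw":0},{"x":0,"y":0,"z":0,"yaw":0}]'
python3 -c "
from geo import *; go([0,0,12.5],20.5)"
```

```text
time_s: 16.0
ee_pos: [0.5177, 0.1608, 0.2145]
orientation: [[0.812, 0.302, 0.499], [0.313, -0.948, 0.064], [0.492, 0.104, -0.864]]
ft_force: [-2.9, -3.2, 8.5]
gripper_width: 0.152
grip_force: 60.1
cap in mouth mm [1.3 0.5 6.1] bar deg 13.8 tilt err [-0.004 -0.018] F mouth [ 1.5 -2.9  8.9] M [-0.61  0.05  0.28] t 16.0
need [-0.017  0.001 -0.08 ] yaw -0.225
time_s: 16.25
ee_pos: [0.5177, 0.1608, 0.2144]
orientation: [[0.821, 0.277, 0.499], [0.284, -0.957, 0.064], [0.495, 0.09, -0.864]]
ft_force: [-3.2, -3.7, 9.7]
gripper_width: 0.154
grip_force: 60.6
cap in mouth mm [1.3 0.4 6.1] bar deg 12.0 tilt err [-0.004 -0.018] F mouth [ 1.8 -3.4 10.1] M [-0.72  0.04  0.79] t 16.25
need [-0.016  0.001 -0.08 ] yaw -0.282
```

The stop is reached (Mz 0.79 N m at 12°). Turning back about 3° and easing off to lock.

```bash
python3 -m jog '[{"x":0,"y":0,"z":0,"yaw":-0.1},{"x":0,"y":0,"z":0,"yaw":0},{"x":-0.008,"y":0,"z":-0.02,"yaw":0},{"x":-0.008,"y":0,"z":-0.02,"yaw":0},{"x":0,"y":0,"z":-0.02,"yaw":0},{"x":0,"y":0,"z":-0.01,"yaw":0},{"x":0,"y":0,"z":0,"yaw":0},{"x":0,"y":0,"z":0,"yaw":0}]'
python3 -c "
from geo import *; go([0,0,12.5],20.5)"
python3 -m jog '[{"x":0,"y":0,"z":-0.015,"yaw":0},{"x":0,"y":0,"z":0,"yaw":0},{"x":0,"y":0,"z":0,"yaw":0}]'
python3 -c "
from geo import *; go([0,0,12.5],20.5)"
```

```text
time_s: 16.92
ee_pos: [0.5143, 0.1603, 0.2191]
orientation: [[0.805, 0.318, 0.501], [0.332, -0.941, 0.065], [0.492, 0.114, -0.863]]
ft_force: [-0.6, 0.0, 9.3]
gripper_width: 0.153
grip_force: 60.0
cap in mouth mm [ 0.7  0.3 11.8] bar deg 14.9 tilt err [-0.005 -0.019] F mouth [4.1 0.1 8.4] M [-0.13 -0.38  0.07] t 16.92
need [-0.009  0.001 -0.008] yaw -0.186
time_s: 17.17
ee_pos: [0.514, 0.1602, 0.2196]
orientation: [[0.805, 0.318, 0.501], [0.331, -0.941, 0.065], [0.492, 0.114, -0.863]]
ft_force: [8.0, 2.9, 1.6]
gripper_width: 0.158
grip_force: 60.0
cap in mouth mm [ 0.7  0.3 12.5] bar deg 14.9 tilt err [-0.005 -0.019] F mouth [ 7.9  2.2 -2.7] M [ 0.   -0.82  0.06] t 17.17
need [-0.009  0.001 -0.001] yaw -0.187
```

Force flips at OUT 12.5, so the lugs are seated in the pockets. Releasing and backing away.

```bash
python3 -m jog '[{"x":0,"y":0,"z":0,"yaw":0},{"x":0,"y":0,"z":0,"yaw":0},{"x":0,"y":0,"z":0,"yaw":0},{"x":0,"y":0,"z":0,"yaw":0},{"x":0,"y":0,"z":0,"yaw":0},{"x":0,"y":0,"z":0,"yaw":0},{"x":0,"y":0,"z":0,"yaw":0},{"x":0,"y":0,"z":0,"yaw":0}]' 0.7
python3 -m jog '[{"x":0,"y":0,"z":-0.1,"yaw":0},{"x":0,"y":0,"z":-0.2,"yaw":0},{"x":0,"y":0,"z":-0.3,"yaw":0},{"x":0,"y":0,"z":-0.3,"yaw":0},{"x":0,"y":0,"z":-0.3,"yaw":0},{"x":0,"y":0,"z":-0.3,"yaw":0},{"x":0,"y":0,"z":0,"yaw":0},{"x":0,"y":0,"z":0,"yaw":0}]'
python3 - <<'E'
from geo import *
from rig import read_camera
import cv2
w=read_camera("wrist"); s=read_camera("scene"); np.savez("w3.npz",**w)
c=cv2.resize(s["pixels"][110:210,180:330],None,fx=3,fy=3)
im=np.zeros((384+200,512,3),np.uint8); im[:384]=w["pixels"]; im[384:,:300]=c[50:250,150:450]; cv2.imwrite("pics/w3.png",im)
E
```

```text
time_s: 17.83
ee_pos: [0.5121, 0.1603, 0.2179]
orientation: [[0.808, 0.319, 0.495], [0.332, -0.941, 0.065], [0.486, 0.112, -0.867]]
ft_force: [-0.4, 0.4, 0.6]
gripper_width: 0.698
grip_force: 0.0
time_s: 18.5
ee_pos: [0.4526, 0.1525, 0.3229]
orientation: [[0.807, 0.319, 0.497], [0.332, -0.941, 0.065], [0.489, 0.113, -0.865]]
ft_force: [0.1, 0.3, -0.5]
gripper_width: 0.699
grip_force: 0.0
```

View pics/w3.png

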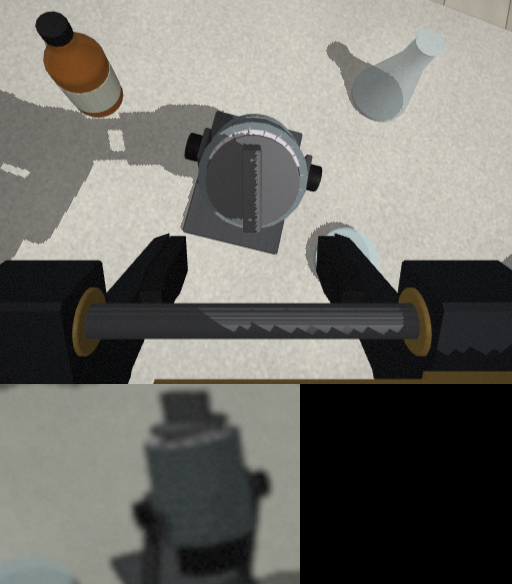

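The cap sits in the mouth (wrist view around (253,185), flange x≈206–304), with nothing touching it. A quick height check before I hand in.

```bash
python3 - <<'E'
from geo import *
import cv2
d=np.load("w3.npz"); t=np.radians(14.9); u=np.array([np.cos(t),np.sin(t),0])*32
for out in (9,12.5,16,19.5):
    print(out,"bar top ends",proj(d,[M+RM@((k*u+[0,0,out+31.5])/1e3) for k in (1,-1)]).round(1).tolist())
cv2.imwrite("pics/w3c.png",cv2.resize(d["pixels"][105:245,190:320],None,fx=4,fy=4,interpolation=cv2.INTER_CUBIC))
E
```

```text
9 bar top ends [[253.7, 148.1], [253.5, 230.4]]
12.5 bar top ends [[253.7, 148.9], [253.4, 232.2]]
16 bar top ends [[253.6, 149.7], [253.4, 234.0]]
19.5 bar top ends [[253.5, 150.6], [253.3, 235.9]]
```

View pics/w3c.png

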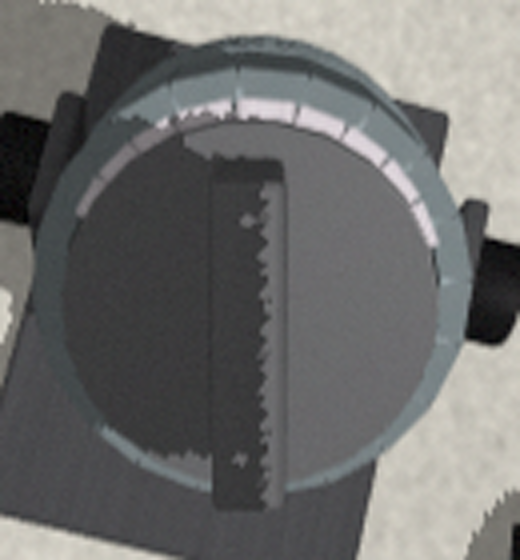

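The bar's top face runs from y≈150 to y≈232. That length fits OUT of about 12 mm, and rules out the roughly 19.5 mm of an unlocked cap. Handing in.

```bash
python3 -c "
from rig import ticket; print(ticket.hand_in())"
```

```text
the job is handed in; nothing more can be done
None
```

The cap is back in the lamp's mouth, turned to the stop, locked by its lugs and let go at about 12.5 mm out; the job was handed in at about 18.6 s (no verdict was returned), and the arm came near none of the bystanders.

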